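# Find the oil tin with the loose cap

## Robot

A 6-joint arm with a two-finger parallel gripper is mounted at the origin on the work surface. World frame = base frame: x ahead of the robot, y to its left, z up, the work surface at z = 0. Lengths are in m, angles in rad, forces in N, time in s.
With the tool pointing down it reaches from about 0.35 to 0.725 m from the base axis. Payload 4.3 kg.
Tool frame: the origin (TCP) lies midway between the tips of the shut fingers; the grasp point (between the pads) lies 19 mm behind it (robot.hold_point_z is the distance from the TCP to the grasp point, in m); z points along the fingers, y is the direction in which the jaws open and shut (so a half turn about z gives the same grasp; the last joint's range is limited). The gripper opens to 85 mm and grips with 20 to 120 N. Pads are 22 mm wide; open, the fingers measure 114 mm over their backs; the gripper's body (76 mm by 85 mm) begins 54 mm behind the grasp point. The pads swing forward as they close: fully open they stand 13 mm farther back than shut.
Start: joints at [1.143, 0.377, 0.081, 1.274, 0, 1.46], TCP at [0.18, 0.546, 0.231] pointing down, gripper open.
Joint ranges: [-2.72, 2.72], [-0.84, 1.66], [-1.02, 1.22], [-1.77, 2.12], [-1.37, 1.28], [-3.14, 3.14]. Speed limits (rad/s): [2.57, 2.57, 3.14, 3.14, 3.14, 3.14].

## Interface

Orientations are given as a unit quaternion [w, x, y, z].
In Python, from rig import robot gives the robot as it stands. The module is installed in compiled form; this text tells all that it offers.
- The arm moves only by the tool servo_tool, never from a script. Its arguments are lists of equal length, an entry for each row: "travel": the shift along the tool's x, y, z in m, a list of three; "rot": the turn, a rotation vector about the tool's x, y, z in degrees, a list of three; "fingers": the opening, from -1 (shut) to 1 (fully open). In form: {"travel": [[dx, dy, dz], ...], "rot": [[ax, ay, az], ...], "fingers": [fingers, ...]}. A call has 1 to 8 rows; each row is the pose to reach, as a shift and turn from the pose measured when the call began, along the tool's axes at that moment; what a row does not reach only later rows make up. A row lasts 1/8 s, in which the tool goes at most 62.5 mm and 10.7 degrees, less where a joint would pass 70% of its speed; a pose out of reach is approached as far as the arm can. A call with a gripper value outside its range is refused whole. The fingers move at their own pace and stop on an object; the grip force is fixed at half the most. Time passes only in rows, so rows that repeat a pose let the fingers close. It gives the time, the measured TCP pose, the force and the opening at its end, in the units of the state.
- robot.sense(): the state, without advancing time (a new reading comes with each control period).
- robot.get_image(name): name is "scene" or "top" or "wrist"; returns the picture (420x560x3 uint8, red, green, blue); there is no depth.
- robot.camera_info(name): a dict with "camera_matrix" (3x3 intrinsics, pixels), "D" ([k1, k2, p1, p2, k3] as OpenCV has them; the pictures are not rectified), "extrinsics" (4x4, takes a point from world to camera coordinates). Camera axes: x right, y down, z forward; pixel columns grow to the right and rows downward; lengths in m; the calibration is good to about 2 mm. A picture is of the moment at which its call begins: read the wrist's pose just before it. camera_info takes no time and is no camera call; for the wrist camera it gives the pose at the moment of the call.
- robot.sign_off(): hands the job in, once; it reports no verdict.
Trained networks look in the newest picture that a camera, given by its name, has taken for a name from the list of things; names that differ only in an ending like _2 or _b are one class to them, and where a whole thing is asked for, a point or a joint stands for the part that bears it (a point fixed in the world has none). Each returns a list of dicts, best first, with "p" (0 to 1); they miss things now and then, are a little off and sometimes report something else, mostly with a low value. They report only what shows in the picture. A call takes as long as a camera call. They do not tell look-alikes from the thing itself.
- robot.search_frame(target, camera): "location" ([column, row] in pixels, amid what is visible of it).
- robot.cut_out(target, camera): "pixels" (420x560 bool, what is visible of it) and "location" ([column, row] in pixels, amid what is visible of it).
The state is a dict: "t": time; "qpos": joint angles; "qd": joint speeds; "joint_efforts": joint torques, N m; "position": TCP position; "ee_rot": TCP orientation; "wrist_force": force on the tool from outside, world axes, zero at the start; "wrist_torque": the same for the moment, N m; "width": opening from 0.0 (shut) to 1.0 (fully open).
Only numpy, scipy, OpenCV 4.12 (cv2) and the standard library are available. Lean on these libraries where they do the work, as an engineer would, in place of code of your own. Each camera call takes 0.05 s, during which the arm holds its last target.

## Task

One of the two oil tins beside the wire welder has a loose screw cap, the other is tight. Try the caps with a twist of about an eighth of a turn either way, each tin standing in its place, until you find the one whose cap turns on its tin, and leave it turned, not twisted back. Set that tin upright on the floor of the drip tray, lowering it and not dropping it; the tight one must not be lifted and stays standing where it is.

Things in the scene. Friction and masses are not known exactly. Their poses are not given: they have to be found in the camera images.
- can_a: oil tin, one of two alike: upright metal can 100 (its x) by 64 (its y) by 110 mm high, 0.35 to 0.65 kg, loose on the bench. Origin: centre of the underside, z up. Above it on the centre line a round ribbed dark grey screw cap 42 mm across, 122 to 152 mm above the origin, on a 34 mm neck. The cap cannot come off; the can may be lifted by it. Loose or tight cannot be seen, only tried.
- can_b: the other oil tin, one of two alike: upright metal can 100 (its x) by 64 (its y) by 110 mm high, 0.35 to 0.65 kg, loose on the bench. Origin: centre of the underside, z up. Above it on the centre line a round ribbed dark grey screw cap 42 mm across, 122 to 152 mm above the origin, on a 34 mm neck. The cap cannot come off; the can may be lifted by it. Loose or tight cannot be seen, only tried.
- cap_a (a joint): angle of can_a's cap on its can, rad, anticlockwise from above positive, 0 at the start. A loose cap turns easily (0.03 N m), up to 1.2 rad either way, while the can stays still; a tight cap holds and the whole can turns on the bench with it, this value staying near 0
- cap_b (a joint): angle of can_b's cap on its can, rad, anticlockwise from above positive, 0 at the start. A loose cap turns easily (0.03 N m), up to 1.2 rad either way, while the can stays still; a tight cap holds and the whole can turns on the bench with it, this value staying near 0
- tray: drip tray: open shallow steel tray, fixed to the bench, 230 mm (its x) by 190 mm (its y) outside, 18 mm high, walls and floor about 4 mm thick. Origin: centre of the underside, z up; its inner floor is about 4 mm above the bench
Things that resemble listed ones, but are neither listed nor needed, are in the scene too. What is shaped like the can_b but green or purple is not meant.

How it is judged:
By the outcome, as a careful person would: the job done as asked, in the order asked, and still so for the second after the job is handed in, with the robot touching nothing.
It also fails if it takes over 51 s, if anything falls off the work surface, if the arm or the gripper's body presses on something with over 40 N, if the wrist force passes 120 N, or if a joint passes its speed limit or range.

## Working session

There is one attempt and no reset: what is moved stays moved. The work goes in short steps, Python scripts to look and compute and a tool call to move; the robot and the scene stay as the last step left them, time stands still between calls to the robot, and variables do not carry over. Pictures are saved under pics/ and viewed, and the job is handed in when it is done.

Besides the shell and the picture viewer there is one more tool, called as name(argument=value, ...) on one line, values as JSON. servo_tool: Moves the arm, as the interface text tells. Its arguments: {"type":"object","properties":{"travel":{"type":"array","items":{"type":"array","items":{"type":"number"}}},"rot":{"type":"array","items":{"type":"array","items":{"type":"number"}}},"fingers":{"type":"array","items":{"type":"number"}}},"required":["travel","rot","fingers"]}

```bash
mkdir -p pics
python3 - <<'E'
from rig import robot
import cv2
s=robot.sense(); print(s)
for n in ("scene","top","wrist"):
    im=robot.get_image(n); cv2.imwrite(f"pics/{n}0.png",im[:,:,::-1])
    i=robot.camera_info(n); print(n,i)
    for t in ("can_a","tray"):
        for d in robot.search_frame(t,n): print(t,d)
print(robot.sense()['t'])
E
```

```text
{'t': 0.0, 'qpos': array([ 1.14270891e+00,  3.78082039e-01,  7.96533253e-02,  1.27437925e+00,
       -1.17409279e-05,  1.46051801e+00]), 'qd': array([-0.00068657, -0.00157436,  0.00183083, -0.00114475,  0.0003666 ,
        0.00130785]), 'joint_efforts': array([-4.84761094e-04, -4.63604271e+01,  2.69875574e+01,  2.07055954e-02,
       -3.46836550e-04, -3.47072515e-06]), 'position': array([0.17940023, 0.54562882, 0.23036064]), 'ee_rot': array([-2.61831725e-04,  1.58236568e-01,  9.87400717e-01, -9.71157140e-04]), 'wrist_force': array([-0.29004755,  0.09219006,  0.99844194]), 'wrist_torque': array([ 0.00017482, -0.06182237,  0.04640898]), 'width': 0.9987406122426017}
scene {'camera_matrix': array([[423.60132143,   0.        , 279.8810322 ],
       [  0.        , 423.60132143, 210.62940776],
       [  0.        ,   0.        ,   1.        ]]), 'D': array([-0.08531029,  0.        ,  0.        ,  0.        ,  0.        ]), 'extrinsics': array([[-0.83404353,  0.55142426,  0.01739788,  0.41172994],
       [ 0.42080135,  0.65623405, -0.62632507, -0.15263252],
       [-0.35678792, -0.51506132, 
[... 1063 characters left out ...]
y {'location': [252.5, 198.2], 'p': 0.6}
wrist {'camera_matrix': array([[354.76869205,   0.        , 276.95683161],
       [  0.        , 354.76869205, 210.48706418],
       [  0.        ,   0.        ,   1.        ]]), 'D': array([-0.0905579,  0.       ,  0.       ,  0.       ,  0.       ]), 'extrinsics': array([[ 3.12975653e-01,  9.49761112e-01, -2.67665231e-04,
        -5.74862211e-01],
       [ 9.10996475e-01, -3.00121789e-01,  2.82864516e-01,
        -3.58581580e-02],
       [ 2.68573385e-01, -8.87735487e-02, -9.59159837e-01,
         3.78677410e-01],
       [ 0.00000000e+00,  0.00000000e+00,  0.00000000e+00,
         1.00000000e+00]])}
can_a {'location': [167.1, 367.6], 'p': 0.89}
0.45
```

View pics/scene0.png

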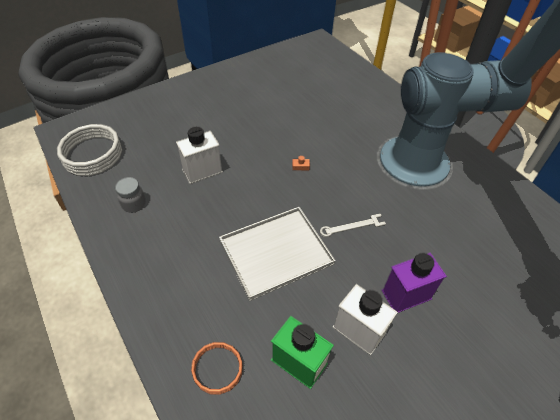

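View pics/top0.png

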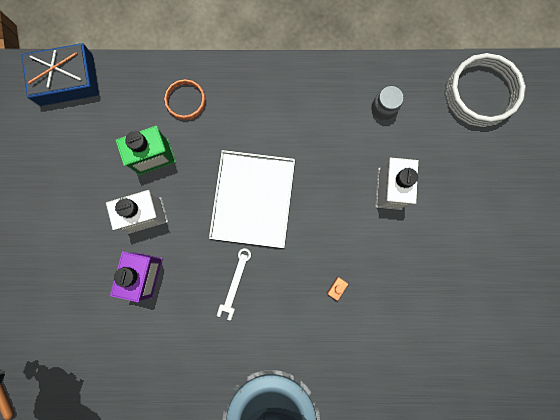

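View pics/wrist0.png

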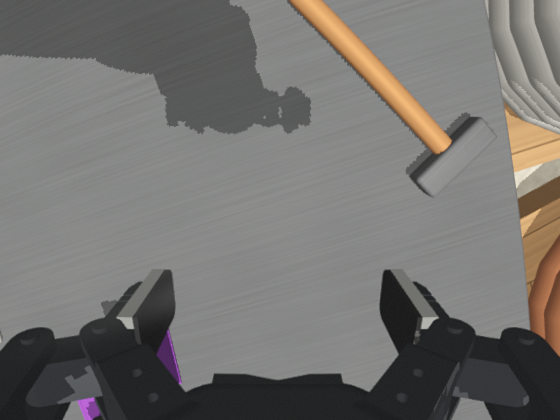

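```bash
cat > h.py <<'E'
import numpy as np, cv2
from scipy.spatial.transform import Rotation as R
from scipy.optimize import least_squares
def und(px,i): return cv2.undistortPoints(np.array([[px]],float),i['camera_matrix'],i['D'])[0,0]
def ray(px,i):
    E=i['extrinsics'];d=E[:3,:3].T@np.r_[und(px,i),1];return -E[:3,:3].T@E[:3,3],d/np.linalg.norm(d)
def tri(obs):
    A=0;b=0;L=[]
    for px,i in obs:
        o,d=ray(px,i);P=np.eye(3)-np.outer(d,d);A=A+P;b=b+P@o;L.append((o,P))
    x=np.linalg.solve(A,b);return x,[np.linalg.norm(P@(x-o)) for o,P in L]
def atz(px,i,z):
    o,d=ray(px,i);return o+d*(z-o[2])/d[2]
def proj(X,i):
    E=i['extrinsics'];r,_=cv2.Rodrigues(E[:3,:3]);return cv2.projectPoints(np.array(X,float).reshape(-1,3),r,E[:3,3],i['camera_matrix'],i['D'])[0][:,0]
E
python3 - <<'E'
import cv2,numpy as np
s=cv2.imread('pics/scene0.png');t=cv2.imread('pics/top0.png')
def c(im,x,y,r=32):
    return cv2.resize(im[y-r:y+r,x-r:x+r],(400,300*0+400),interpolation=cv2.INTER_NEAREST)
m=np.hstack([c(s,366,315),c(t,135,210)]);m2=np.hstack([c(s,199,150),c(t,400,180)])
cv2.imwrite('pics/c1.png',cv2.resize(m,(800,400)));cv2.imwrite('pics/c2.png',m2)
E
```

```text
(no output)
```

View pics/c1.png

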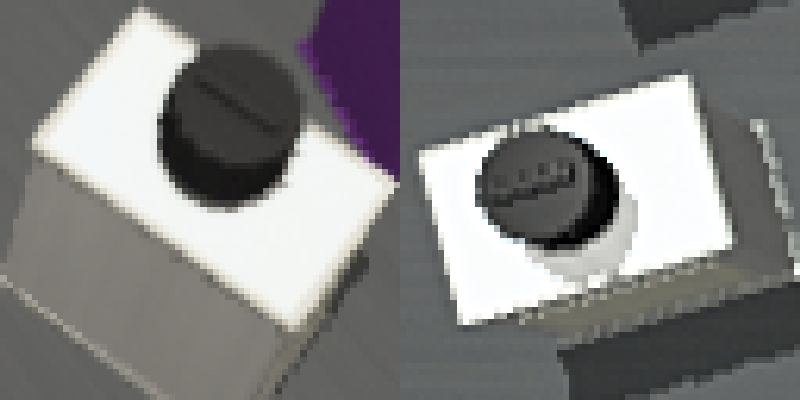

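View pics/c2.png

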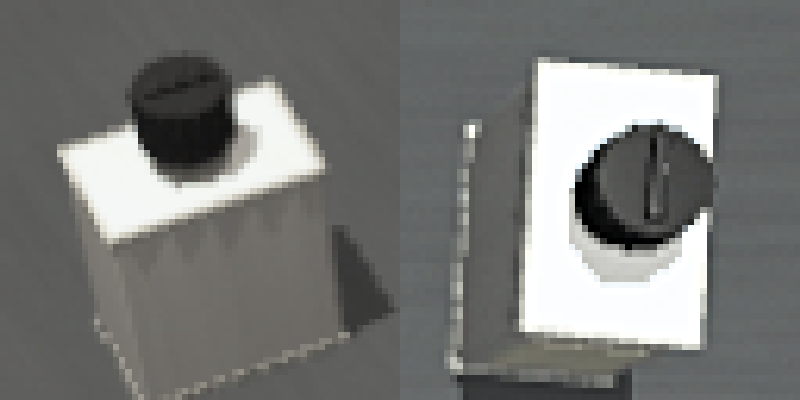

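Run:
```python
from h import *
from rig import robot
S=robot.camera_info('scene');T=robot.camera_info('top');W=robot.camera_info('wrist')
def p(cx,cy,c): return np.array([cx-32+c[0]/6.25-.5,cy-32+c[1]/6.25-.5])
for n,sc,tc,sp,tp,so,to in (('L',(366,315),(135,210),(236,103),(135,185),[(145,8),(35,142),(290,330),(397,182)],[(290,75),(20,155),(63,325),(333,240)]),
  ('R',(199,150),(400,180),(180,88),(255,180),[(60,150),(112,240),(325,165),(270,82)],[(138,58),(318,75),(305,348),(122,330)])):
    a,b=p(*sc,sp),p(*tc,tp); print(n,'cap top',tri([(a,S),(b,T)]),atz(a,S,.152),atz(b,T,.152))
    print([atz(p(*tc,c),T,.11).round(3) for c in to]); print([atz(p(*sc,c),S,.11).round(3) for c in so])
E=np.array(W['extrinsics']);print('wristcam pos',-E[:3,:3].T@E[:3,3])
im=cv2.imread('pics/top0.png')
# tray
for c in [(221.5,151.5),(294.5,158.5),(284.5,247.5),(210.5,240)]: print(atz(c,T,.018).round(3))
for n in ('top','scene'):
    robot.get_image(n)
    for d in robot.cut_out('tray',n)[:1]:
        c=max(cv2.findContours(d['pixels'].astype('uint8'),0,1)[0],key=cv2.contourArea); r=cv2.minAreaRect(c); print(d['p'],r,[atz(q,robot.camera_info(n),.018).round(3) for q in cv2.boxPoints(r)])
s=robot.sense();q=s['ee_rot'];print(R.from_quat(np.r_[q[1:],q[0]]).as_matrix().round(3))
```

```text
L cap top (array([0.49548251, 0.32392651, 0.1524159 ]), [np.float64(0.0009293315155146491), np.float64(0.0009293315155146818)]) [0.49600086 0.32320415 0.152     ] [0.49490511 0.3247716  0.152     ]
[array([0.542, 0.285, 0.11 ]), array([0.512, 0.383, 0.11 ]), array([0.449, 0.363, 0.11 ]), array([0.48 , 0.266, 0.11 ])]
[array([0.478, 0.267, 0.11 ]), array([0.54 , 0.286, 0.11 ]), array([0.513, 0.381, 0.11 ]), array([0.45 , 0.362, 0.11 ])]
R cap top (array([ 0.56539977, -0.30330517,  0.15378333]), [np.float64(0.0005730911447961272), np.float64(0.0005730911447964283)]) [ 0.56502363 -0.30586894  0.152     ] [ 0.56531706 -0.30349968  0.152     ]
[array([ 0.621, -0.276,  0.11 ]), array([ 0.614, -0.342,  0.11 ]), array([ 0.511, -0.333,  0.11 ]), array([ 0.518, -0.266,  0.11 ])]
[array([ 0.611, -0.345,  0.11 ]), array([ 0.616, -0.28 ,  0.11 ]), array([ 0.517, -0.272,  0.11 ]), array([ 0.512, -0.335,  0.11 ])]
wristcam pos [0.11090432 0.56888583 0.37335205]
[0.659 0.13  0.018]
[ 0.641 -0.059  0.018]
[ 0.412 -0.033  0.018]
[0.431 0.153 0.018]
0.59 ((251.93081665039062, 199.55386352539062), (77.14960479736328, 90.66938018798828), 7.125016689300537) [array([0.431, 0.159, 0.018]), array([0.663, 0.135, 0.018]), array([ 0.638, -0.062,  0.018]), array([ 0.408, -0.033,  0.018])]
0.83 ((277.13995361328125, 249.82077026367188), (72.30662536621094, 96.88654327392578), 66.42528533935547) [array([ 0.64 , -0.062,  0.018]), array([ 0.374, -0.046,  0.018]), array([0.439, 0.165, 0.018]), array([0.673, 0.136, 0.018])]
[[-0.95   0.312  0.   ]
 [ 0.312  0.95   0.   ]
 [-0.     0.    -1.   ]]
```

The candidates by cap pixel in the scene view are white L (371,302), white R (196,135), green (303,337) and purple (422,265). The two white tins match the description; the green and purple ones are look-alikes. The close crops confirm both choices as white bodies with dark ribbed caps, and the cap tops triangulate to about 0.152 m. I'll start with L.

servo_tool(travel=[[-0.369, -0.112, 0], [-0.369, -0.112, 0], [-0.369, -0.112, 0], [-0.369, -0.112, 0], [-0.369, -0.112, 0], [-0.369, -0.112, 0], [-0.369, -0.112, 0], [-0.369, -0.112, 0]], rot=[[0, 0, 0], [0, 0, 0], [0, 0, 0], [0, 0, 0], [0, 0, 0], [0, 0, 0], [0, 0, 0], [0, 0, 0]], fingers=[1, 1, 1, 1, 1, 1, 1, 1])

```text
t: 1.65
position: [0.4954, 0.3243, 0.2311]
ee_rot: [-0.0, 0.159, 0.987, 0.0]
wrist_force: [-0.5, 0.6, 0.3]
width: 0.997
```

Run:
```python
from h import *
from rig import robot
W=robot.camera_info('wrist');im=robot.get_image('wrist')
cv2.imwrite('pics/w1.png',im[:,:,::-1])
print(proj([[.4954,.3243,.152],[.4954,.3243,.11]],W)); print(robot.sense()['qpos'])
```

```text
[[276.92948203 221.00810522]
 [276.91644055 204.05333485]]
[4.73780967e-01 4.12971522e-01 1.34041962e-01 1.29239554e+00
 7.71504784e-04 7.91295019e-01]
```

View pics/w1.png

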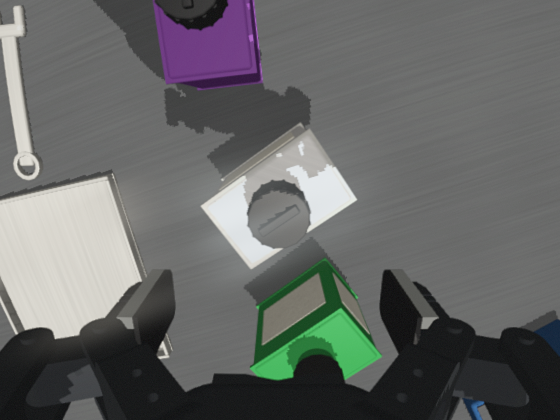

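The cap shows at (279,218), against a predicted (277,221), so it is centred. I'll descend and grip.

servo_tool(travel=[[0, 0, 0.04], [0, 0, 0.08], [0, 0, 0.114], [0, 0, 0.114], [0, 0, 0.114], [0, 0, 0.114], [0, 0, 0.114], [0, 0, 0.114]], rot=[[0, 0, 0], [0, 0, 0], [0, 0, 0], [0, 0, 0], [0, 0, 0], [0, 0, 0], [0, 0, 0], [0, 0, 0]], fingers=[1, 1, 1, 1, -1, -1, -1, -1])

```text
t: 2.7
position: [0.4954, 0.3255, 0.1193]
ee_rot: [0.001, 0.158, 0.987, 0.001]
wrist_force: [-1.1, -0.4, 5.9]
width: 0.476
```

Run:
```python
from h import *
from rig import robot
for n in ('scene','wrist'): cv2.imwrite(f'pics/{n}2.png',robot.get_image(n)[:,:,::-1])
s=robot.sense();print(s['width'],s['wrist_force'],s['wrist_torque'],s['position'])
im=cv2.imread('pics/scene2.png')[230:400,290:470]; cv2.imwrite('pics/s2c.png',cv2.resize(im,None,fx=3,fy=3))
```

```text
0.4798349751962387 [-1.04135905 -0.74304843  6.35819348] [-0.09998877  0.32912654  0.06154895] [0.49539048 0.32547733 0.11929322]
```

View pics/s2c.png

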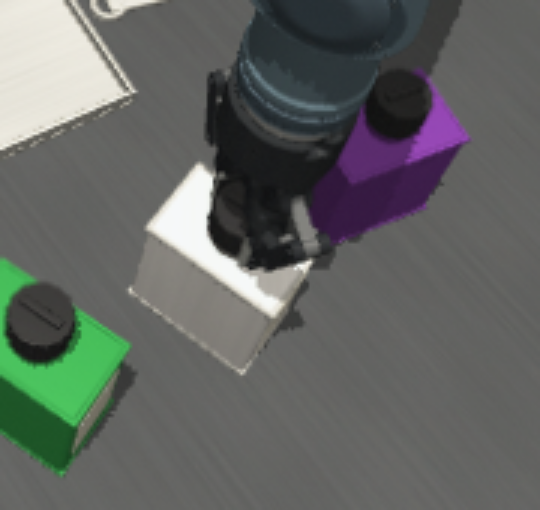

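View pics/wrist2.png

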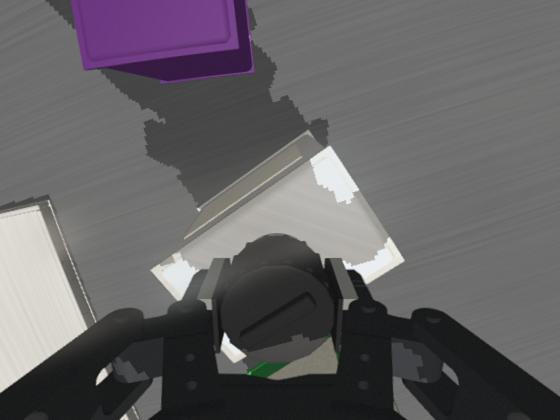

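The cap is gripped (width 0.48, about 40 mm) and the can is still in place. I'll twist the first part and compare it in the wrist view.

servo_tool(travel=[[0, 0, 0], [0, 0, 0], [0, 0, 0], [0, 0, 0]], rot=[[0, 0, 8], [0, 0, 16], [0, 0, 22], [0, 0, 22]], fingers=[-1, -1, -1, -1])

```text
t: 3.3
position: [0.4955, 0.3254, 0.1194]
ee_rot: [0.001, 0.343, 0.939, 0.001]
wrist_force: [0.0, 0.2, -2.7]
width: 0.477
```

Run:
```python
from h import *
from rig import robot
for n in ('scene','wrist'): cv2.imwrite(f'pics/{n}3.png',robot.get_image(n)[:,:,::-1])
s=robot.sense();print(s['width'],s['wrist_force'],s['wrist_torque'],s['position'])
a=[cv2.imread(f'pics/scene{k}.png')[260:380,310:430] for k in(2,3)]; cv2.imwrite('pics/s3c.png',cv2.resize(np.hstack(a),None,fx=3,fy=3))
```

```text
0.47196791145752187 [ 1.39169519 -0.48346213 -2.89019598] [ 0.08769935 -0.16143917 -0.00090004] [0.49552232 0.32542688 0.11939954]
```

View pics/s3c.png

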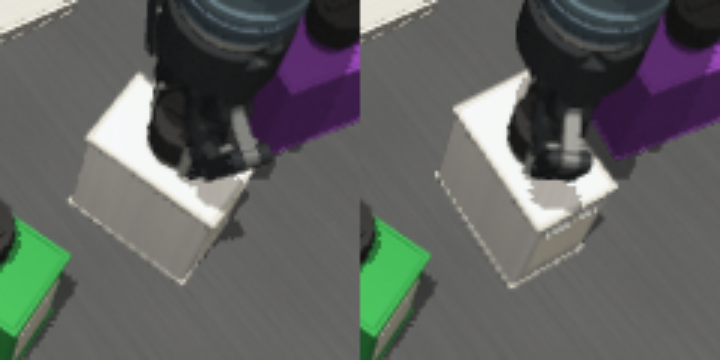

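View pics/wrist3.png

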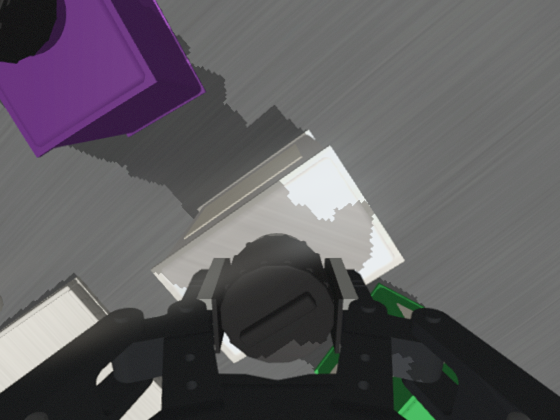

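In the wrist view the L can and its cap look the same as before the twist, while the bench turned behind them. In the scene view the whole can turned, so L is tight. I'll turn the can back to where it stood and release it.

servo_tool(travel=[[0, 0, 0.001], [0, 0, 0.001], [0, 0, 0.001], [0, 0, 0.001], [0, 0, 0.001], [0, 0, 0.001], [0, 0, 0.001], [0, 0, 0.001]], rot=[[0, 0, -8], [0, 0, -16], [0, 0, -22], [0, 0, -22], [0, 0, -22], [0, 0, -22], [0, 0, -22], [0, 0, -22]], fingers=[-1, -1, -1, -1, 1, 1, 1, 1])

```text
t: 4.4
position: [0.4955, 0.3254, 0.1183]
ee_rot: [0.001, 0.157, 0.988, 0.001]
wrist_force: [0.4, 0.1, 0.4]
width: 1.003
```

servo_tool(travel=[[0, 0, -0.03], [0, 0, -0.07], [0, 0, -0.12], [0, 0, -0.12]], rot=[[0, 0, 0], [0, 0, 0], [0, 0, 0], [0, 0, 0]], fingers=[1, 1, 1, 1])

```text
t: 4.9
position: [0.4978, 0.3265, 0.2432]
ee_rot: [0.004, 0.157, 0.988, 0.004]
wrist_force: [0.4, -0.5, -0.3]
width: 1.0
```

Run:
```python
from h import *
from rig import robot
for n in ('scene','wrist'): cv2.imwrite(f'pics/{n}4.png',robot.get_image(n)[:,:,::-1])
s=robot.sense();print(s['width'],s['wrist_force'],s['position'],s['qpos'])
q=s['ee_rot'];M=R.from_quat(np.r_[q[1:],q[0]]).as_matrix();print(M.round(3))
print('to R',M.T@(np.array([.565,-.304,s['position'][2]])-s['position']))
a=[cv2.imread(f'pics/scene{k}.png')[260:380,310:430] for k in(2,4)]; cv2.imwrite('pics/s4c.png',cv2.resize(np.hstack(a),None,fx=3,fy=3))
```

```text
1.001328304169641 [ 0.2161741  -0.40328777 -0.62441606] [0.49563528 0.32540356 0.23867154] [4.73529073e-01 4.09969405e-01 1.48590605e-01 1.30554276e+00
 8.79043726e-04 7.89841391e-01]
[[-0.95   0.311  0.003]
 [ 0.311  0.95   0.003]
 [-0.002  0.003 -1.   ]]
to R [-0.26170871 -0.57659945 -0.00139316]
```

View pics/s4c.png

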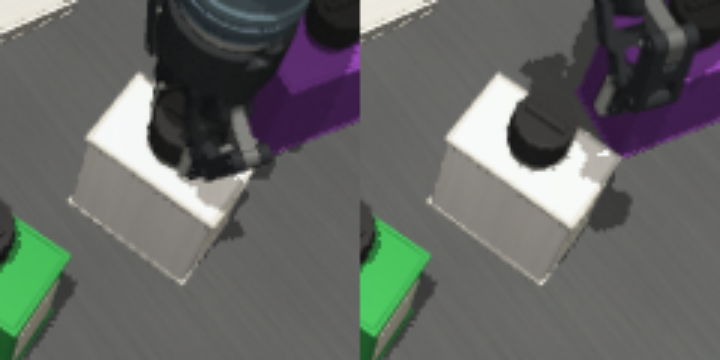

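L is back standing where it was. Now to R, in two calls.

servo_tool(travel=[[-0.262, -0.577, 0], [-0.262, -0.577, 0], [-0.262, -0.577, 0], [-0.262, -0.577, 0], [-0.262, -0.577, 0], [-0.262, -0.577, 0], [-0.262, -0.577, 0], [-0.262, -0.577, 0]], rot=[[0, 0, 0], [0, 0, 0], [0, 0, 0], [0, 0, 0], [0, 0, 0], [0, 0, 0], [0, 0, 0], [0, 0, 0]], fingers=[1, 1, 1, 1, 1, 1, 1, 1])

```text
t: 6.0
position: [0.5493, -0.1734, 0.2355]
ee_rot: [-0.0, 0.158, 0.988, 0.002]
wrist_force: [0.2, -0.6, 1.3]
width: 1.003
```

Run:
```python
from h import *
from rig import robot
s=robot.sense();print(s['position'],s['qpos'],s['qd'])
q=s['ee_rot'];M=R.from_quat(np.r_[q[1:],q[0]]).as_matrix();print(M.round(3))
print('to R',M.T@(np.array([.565,-.304,.235])-s['position']))
```

```text
[ 0.54932531 -0.17336545  0.23549244] [-0.41787173  0.37968865  0.09523317  1.28781681  0.00378809 -0.10134784] [-0.78552993  0.37847354  0.54820113  0.16185639  0.00568328 -0.78327731]
[[-0.95   0.311  0.   ]
 [ 0.311  0.95   0.004]
 [ 0.001  0.004 -1.   ]]
to R [-5.55585722e-02 -1.19266791e-01 -3.51358359e-05]
```

servo_tool(travel=[[-0.0556, -0.119, 0], [-0.0556, -0.119, 0], [-0.0556, -0.119, 0], [-0.0556, -0.119, 0], [-0.0556, -0.119, 0]], rot=[[0, 0, 0], [0, 0, 0], [0, 0, 0], [0, 0, 0], [0, 0, 0]], fingers=[1, 1, 1, 1, 1])

```text
t: 6.62
position: [0.5649, -0.3019, 0.2345]
ee_rot: [-0.001, 0.157, 0.988, 0.003]
wrist_force: [0.1, 0.6, 0.8]
width: 0.997
```

Run:
```python
from h import *
from rig import robot
W=robot.camera_info('wrist');im=robot.get_image('wrist')
cv2.imwrite('pics/w5.png',im[:,:,::-1])
print(proj([[.565,-.304,.152]],W)); s=robot.sense();print(s['position'],s['qpos'])
```

```text
[[273.29151304 220.76784585]]
[ 0.56508286 -0.30181175  0.23490078] [-0.59137786  0.52248157  0.31596433  1.36730796  0.00380012 -0.2769449 ]
```

View pics/w5.png

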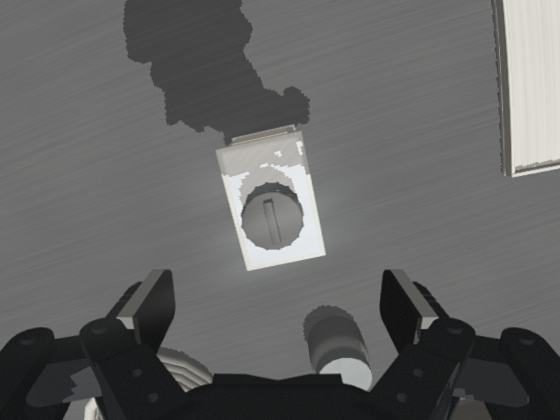

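The cap sits at (272,220) as predicted, so the tool needs about -2 mm along its y. I'll descend and grip.

servo_tool(travel=[[0, -0.002, 0.04], [0, -0.002, 0.08], [0, -0.002, 0.116], [0, -0.002, 0.116], [0, -0.002, 0.116], [0, -0.002, 0.116], [0, -0.002, 0.116], [0, -0.002, 0.116]], rot=[[0, 0, 0], [0, 0, 0], [0, 0, 0], [0, 0, 0], [0, 0, 0], [0, 0, 0], [0, 0, 0], [0, 0, 0]], fingers=[1, 1, 1, 1, -1, -1, -1, -1])

```text
t: 7.68
position: [0.5656, -0.3046, 0.1212]
ee_rot: [0.001, 0.157, 0.988, 0.001]
wrist_force: [-1.1, -2.1, 6.6]
width: 0.477
```

Run:
```python
from h import *
from rig import robot
for n in ('scene','wrist'): cv2.imwrite(f'pics/{n}6.png',robot.get_image(n)[:,:,::-1])
s=robot.sense();print(s['width'],s['wrist_force'],s['wrist_torque'],s['position'])
```

```text
0.47452475649607706 [-0.60423522 -1.22178354  5.59475886] [-0.08295303  0.14740749  0.09407797] [ 0.5656213  -0.30454986  0.12124402]
```

servo_tool(travel=[[0, 0, 0], [0, 0, 0], [0, 0, 0], [0, 0, 0]], rot=[[0, 0, 8], [0, 0, 16], [0, 0, 22], [0, 0, 22]], fingers=[-1, -1, -1, -1])

```text
t: 8.28
position: [0.5655, -0.3045, 0.1213]
ee_rot: [0.001, 0.342, 0.94, 0.002]
wrist_force: [-0.8, 0.0, -1.6]
width: 0.473
```

Run:
```python
from h import *
from rig import robot
for n in ('scene','wrist'): cv2.imwrite(f'pics/{n}7.png',robot.get_image(n)[:,:,::-1])
s=robot.sense();print(s['width'],s['wrist_force'],s['wrist_torque'],s['position'])
a=[cv2.imread(f'pics/wrist{k}.png') for k in(6,7)]; cv2.imwrite('pics/w7c.png',cv2.resize(np.hstack(a),(800,300)))
```

```text
0.4770748215906736 [-0.83828135 -0.41139989 -0.46532007] [ 0.13529545  0.04191717 -0.00679785] [ 0.56555005 -0.30454628  0.12128173]
```

View pics/w7c.png

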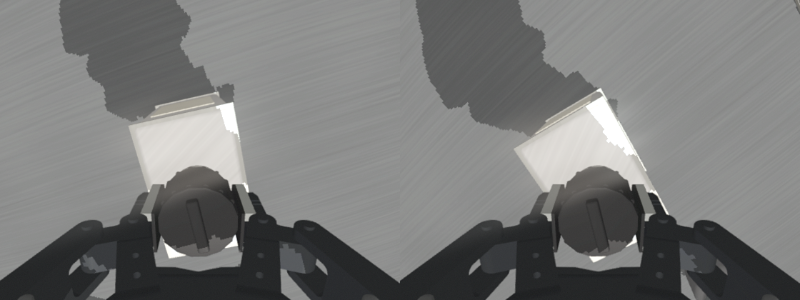

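For R, the cap turns with the gripper while the can stays still on the bench, so R is the loose one. I'll complete the eighth of a turn.

servo_tool(travel=[[0, 0, 0], [0, 0, 0], [0, 0, 0], [0, 0, 0]], rot=[[0, 0, 8], [0, 0, 16], [0, 0, 23], [0, 0, 23]], fingers=[-1, -1, -1, -1])

```text
t: 8.88
position: [0.5657, -0.3046, 0.1213]
ee_rot: [0.001, 0.521, 0.853, 0.002]
wrist_force: [0.7, -0.5, -1.9]
width: 0.477
```

servo_tool(travel=[[0, 0, -0.015], [0, 0, -0.035], [0, 0, -0.06], [0, 0, -0.06], [0, 0, -0.06]], rot=[[0, 0, 0], [0, 0, 0], [0, 0, 0], [0, 0, 0], [0, 0, 0]], fingers=[-1, -1, -1, -1, -1])

```text
t: 9.5
position: [0.5651, -0.3044, 0.1804]
ee_rot: [0.0, 0.521, 0.854, 0.002]
wrist_force: [-0.2, 0.6, -5.9]
width: 0.477
```

Run:
```python
from h import *
from rig import robot
for n in ('scene','wrist'): cv2.imwrite(f'pics/{n}8.png',robot.get_image(n)[:,:,::-1])
s=robot.sense();print(s['width'],s['wrist_force'],s['wrist_torque'],s['position'],s['qpos'])
q=s['ee_rot'];M=R.from_quat(np.r_[q[1:],q[0]]).as_matrix();print(M.round(3))
print('to tray',M.T@(np.array([.536,.048,.180])-s['position']))
a=[cv2.imread(f'pics/{k}8.png') for k in('scene','wrist')]; cv2.imwrite('pics/w8c.png',cv2.resize(np.hstack(a),(800,300)))
```

```text
0.473590970431064 [-0.45437904  0.21397887 -5.9662789 ] [0.03676746 0.03009648 0.04885108] [ 0.56463549 -0.30408404  0.17968563] [-0.59460746  0.53297539  0.19116043  1.23041894  0.00355949  0.50140942]
[[-0.457  0.889  0.001]
 [ 0.889  0.457  0.004]
 [ 0.003  0.002 -1.   ]]
to tray [0.32623113 0.13548264 0.00098431]
```

View pics/w8c.png

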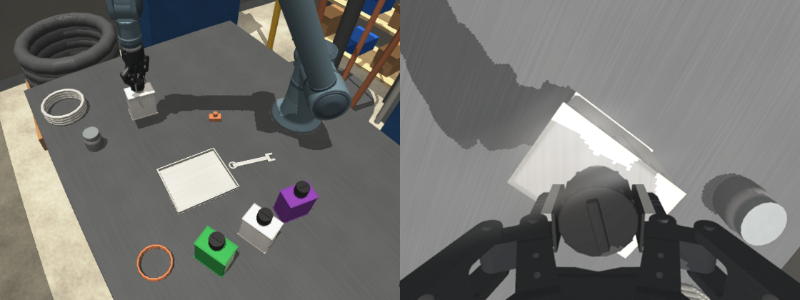

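The tin is lifted and hangs level (5.9 N), its cap turned. I'll carry it to the tray centre in moderate steps.

servo_tool(travel=[[0.03, 0.0125, 0], [0.08, 0.033, 0], [0.13, 0.054, 0], [0.18, 0.075, 0], [0.23, 0.0955, 0], [0.28, 0.116, 0], [0.313, 0.13, 0], [0.326, 0.1355, 0]], rot=[[0, 0, 0], [0, 0, 0], [0, 0, 0], [0, 0, 0], [0, 0, 0], [0, 0, 0], [0, 0, 0], [0, 0, 0]], fingers=[-1, -1, -1, -1, -1, -1, -1, -1])

```text
t: 10.6
position: [0.5348, 0.0498, 0.1801]
ee_rot: [-0.002, 0.52, 0.854, 0.001]
wrist_force: [-0.3, -0.4, -6.4]
width: 0.476
```

Run:
```python
from h import *
from rig import robot
for n in ('scene','wrist'): cv2.imwrite(f'pics/{n}9.png',robot.get_image(n)[:,:,::-1])
s=robot.sense();print(s['width'],s['wrist_force'],s['wrist_torque'],s['position'],s['qpos'],s['qd'])
q=s['ee_rot'];M=R.from_quat(np.r_[q[1:],q[0]]).as_matrix();print(M.round(3))
print('to tray',M.T@(np.array([.536,.048,.1253])-s['position']))
a=[cv2.imread(f'pics/{k}9.png') for k in('scene','wrist')]; cv2.imwrite('pics/w9c.png',cv2.resize(np.hstack(a),(800,300)))
```

```text
0.4735795350239956 [-0.56903819 -1.46020211 -4.71678812] [-0.23765367  0.00148986  0.06795475] [0.53537941 0.04893757 0.18027166] [-0.02908603  0.32181512 -0.13242648  1.11735835  0.00381955  1.06461944] [-0.04221574  0.00315168  0.01129724 -0.00361152 -0.04049561 -0.01400228]
[[-0.459  0.888 -0.001]
 [ 0.888  0.459  0.004]
 [ 0.004  0.001 -1.   ]]
to tray [-1.32289479e-03  5.76093444e-05  5.49672151e-02]
```

View pics/w9c.png

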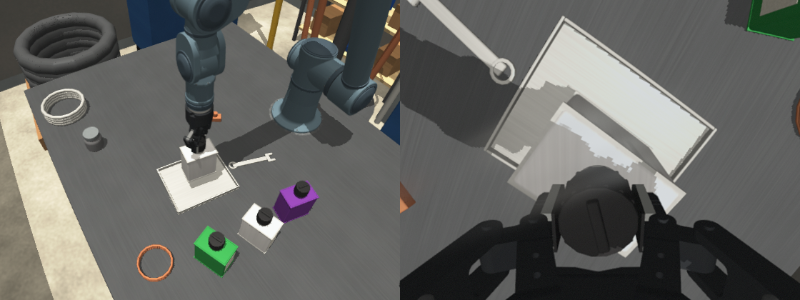

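The tin is over the tray and parallel to it. I'll lower it to just above the floor, then go slowly.

servo_tool(travel=[[0, 0, 0.015], [0, 0, 0.03], [0, 0, 0.042], [0, 0, 0.048], [0, 0, 0.05], [0, 0, 0.051], [0, 0, 0.051]], rot=[[0, 0, 0], [0, 0, 0], [0, 0, 0], [0, 0, 0], [0, 0, 0], [0, 0, 0], [0, 0, 0]], fingers=[-1, -1, -1, -1, -1, -1, -1])

```text
t: 11.58
position: [0.5358, 0.0491, 0.1297]
ee_rot: [-0.001, 0.52, 0.854, 0.002]
wrist_force: [-0.5, 0.2, -5.6]
width: 0.476
```

servo_tool(travel=[[0, 0, 0.0015], [0, 0, 0.003], [0, 0, 0.004], [0, 0, 0.005], [0, 0, 0.005]], rot=[[0, 0, 0], [0, 0, 0], [0, 0, 0], [0, 0, 0], [0, 0, 0]], fingers=[-1, -1, -1, -1, -1])

```text
t: 12.2
position: [0.5358, 0.0491, 0.1256]
ee_rot: [-0.001, 0.52, 0.854, 0.002]
wrist_force: [-3.8, -0.9, 4.8]
width: 0.478
```

Run:
```python
from h import *
from rig import robot
for n in ('scene','wrist'): cv2.imwrite(f'pics/{n}10.png',robot.get_image(n)[:,:,::-1])
s=robot.sense();print(s['width'],s['wrist_force'],s['wrist_torque'],s['position'])
a=cv2.resize(cv2.imread('pics/scene10.png')[160:310,200:350],(400,400)); b=cv2.resize(cv2.imread('pics/wrist10.png'),(400,400)); cv2.imwrite('pics/w10c.png',np.hstack([a,b]))
```

```text
0.4758953080572898 [-4.37033185 -0.93906016  6.49307185] [-0.06166931  0.94080481 -0.01484022] [0.53576081 0.0490811  0.12553177]
```

View pics/w10c.png

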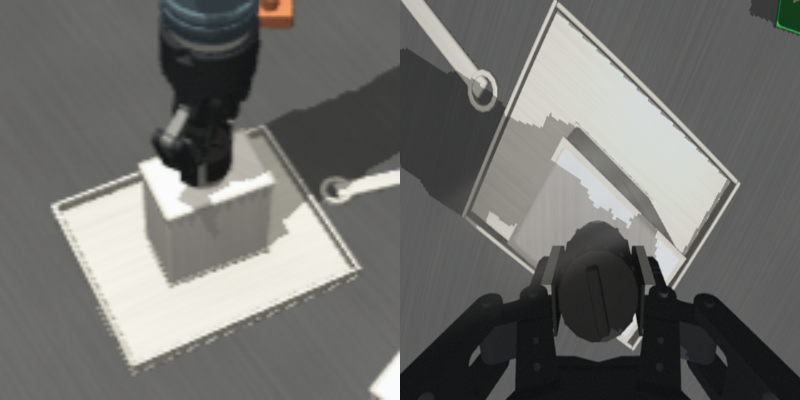

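The tin touched down at the expected height (0.1255 m, force turned to +6 N) and sits well inside the tray. I'll release it and rise.

servo_tool(travel=[[0, 0, 0], [0, 0, 0], [0, 0, 0], [0, 0, 0]], rot=[[0, 0, 0], [0, 0, 0], [0, 0, 0], [0, 0, 0]], fingers=[1, 1, 1, 1])

```text
t: 12.8
position: [0.536, 0.0491, 0.1255]
ee_rot: [-0.0, 0.52, 0.854, 0.002]
wrist_force: [-0.0, -0.3, 0.2]
width: 1.0
```

servo_tool(travel=[[0, 0, -0.02], [0, 0, -0.06], [0, 0, -0.12], [-0.1, -0.04, -0.13], [-0.17, -0.07, -0.13], [-0.22, -0.09, -0.13], [-0.22, -0.09, -0.13], [-0.22, -0.09, -0.13]], rot=[[0, 0, 0], [0, 0, 0], [0, 0, 0], [0, 0, 0], [0, 0, 0], [0, 0, 0], [0, 0, 0], [0, 0, 0]], fingers=[1, 1, 1, 1, 1, 1, 1, 1])

```text
t: 13.8
position: [0.557, -0.1918, 0.254]
ee_rot: [-0.0, 0.522, 0.853, 0.002]
wrist_force: [-0.1, 1.0, 0.0]
width: 1.001
```

Run:
```python
from h import *
from rig import robot
for n in ('scene','top'): cv2.imwrite(f'pics/{n}11.png',robot.get_image(n)[:,:,::-1])
s=robot.sense();print(s['t'],s['width'],s['wrist_force'],s['position'])
a=cv2.resize(cv2.imread('pics/scene11.png')[150:390,200:440],(400,400)); b=cv2.resize(cv2.imread('pics/top11.png')[90:330,90:330],(400,400)); cv2.imwrite('pics/w11c.png',np.hstack([a,b]))
```

```text
13.9 1.0024119834077867 [-0.05458708 -0.09576522 -0.72842185] [ 0.5567409  -0.18829875  0.25431372]
```

View pics/w11c.png

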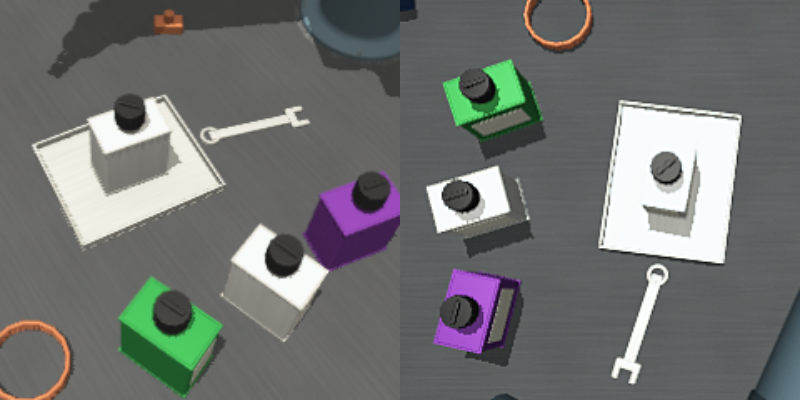

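The tin stands upright in the tray at about (668,190) in the top crop, with its cap slot some 45° off the can's axis. The other white tin stands unchanged between green and purple.

Run:
```python
from rig import robot
print(robot.sign_off())
```

```text
the job is handed in; nothing more can be done
None
```

The loose-capped tin is now standing upright on the drip tray floor with its cap left turned, and I handed the job in at about 14 s of the 51 s allowed.

- **Tight tin (the white one between green and purple):** its cap held and the whole can turned with it. I stopped at 22° because that already showed it was tight, so this try was short of an eighth of a turn. I turned the can back and released it. It was never lifted, and it looks unmoved in the pictures.
- **Loose tin (the white one on the far side):** its cap turned 45° clockwise while the can stood still. I lifted it by the cap and lowered it slowly to the tray floor. Contact came at the expected height, with about 6 N of force.

The final scene and top views show the tin well inside the tray, with the cap slot about 45° off its starting position. The gripper was open and clear of everything. None of the checks failed or disagreed.

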